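# Set the vial shaker's speed wheel and start it with the key

## Robot

A 6-joint arm with a two-finger parallel gripper is mounted at the origin on a cart in front of the work surface, level with it; the furniture and walls round the work are solid. World frame = base frame: x ahead of the robot, y to its left, z up, the work surface at z = 0. Lengths are in mm, angles in rad, forces in N, time in s.
With the tool pointing down it reaches from about 350 to 1000 mm from the base axis. Payload 7.1 kg.
Tool frame: the origin (TCP) lies on the centre line of the jaws, within the pads' length; the fingertips stand 11 mm ahead of it and the grasp point (between the pads) lies 8 mm behind it; y points along the fingers, x is the direction in which the jaws open and shut, and the axes are right-handed (so a half turn about y gives the same grasp; the last joint's range is limited). The gripper opens to 85 mm and grips with 20 to 120 N. Pads are 22 mm wide; open, the fingers measure 114 mm over their backs; the gripper's body (76 mm by 85 mm) begins 54 mm behind the grasp point. The pads swing forward as they close: fully open they stand 13 mm farther back than shut.
Start: joints at [-1.134, 0.423, 1.63, -0, 1.089, -0.019], TCP at [275.127, -561.168, 242.319] pointing down, gripper open.
Joint ranges: [-3, 3], [-0.9, 2.11], [0.09, 2.58], [-1.31, 4.45], [0.11, 2.69], [-2.54, 2.54]. Speed limits (rad/s): [2.39, 2.39, 3.01, 3.14, 3.14, 3.14].

## Interface

Orientations are given as a unit quaternion [x, y, z, w].
In Python, from cell import readout, vision, sign_off gives the robot as it stands. The module is installed in compiled form; this text tells all that it offers.
- The arm moves only by the shell command python3 -m handwheel 'ROWS' [FORCE]. ROWS is text: rows parted by semicolons, each of 5 numbers parted by spaces: the shift along the tool's x, y, z each as a share of 25 cm, from -1 to 1, then the turn about the tool's y as a share of 180 degrees, from -1 to 1, then the closure, from 0 (fully open) to 1 (shut). In form: dx dy dz twist grip; .... A call has exactly 8 rows; each row is the pose to reach, as a shift and turn from the pose commanded when the call began, along the tool's axes at that moment, turning the shorter way round; what a row does not reach only later rows make up. A row lasts 1/10 s, in which the tool goes at most 50 mm and 8.59 degrees, less where a joint would pass 70% of its speed; a pose out of reach is approached as far as the arm can. A call with a number of a shift or a turn outside -1 to 1 is refused whole. A call with a gripper value outside its range is refused whole. The fingers move at their own pace and stop on an object; FORCE is the grip in N (left out, the last holds). Time passes only in rows, so rows that repeat a pose let the fingers close, or fill a call up. It gives the time, the measured TCP pose, the force and the opening at its end, in the units of the state.
- readout.read_state(): the state, without advancing time (a new reading comes with each control period).
- vision.camera(name): name is "scene" or "top" or "wrist"; returns a dict with "color" (384x512x3 uint8, red, green, blue), "range_z" (384x512 float32, mm along the optical axis (not along the pixel's ray), 0 where there is no reading), "fx", "fy", "cx", "cy" (pixels), "D" ([k1, k2, p1, p2, k3] as OpenCV has them; the pictures are not rectified), "origin" and "orientation" of the camera in the world; the wrist camera has in their place "T_tool_cam" (4x4, takes a point from camera to tool coordinates, whose origin is the TCP and whose axes are the tool frame's). Camera axes: x right, y down, z forward; pixel columns grow to the right and rows downward; lengths in mm; the calibration is good to about 2 mm. A picture is of the moment at which its call begins: read the wrist's pose just before it.
- sign_off(): hands the job in, once; it reports no verdict.
The state is a dict: "time": time; "qpos": joint angles; "joint_vel": joint speeds; "effort": joint torques, N m; "ee_pos": TCP position; "tcp_rot": TCP orientation; "contact_force": force on the tool from outside, world axes, zero at the start; "ft_torque": the same for the moment, N m; "grip_width": finger opening in mm.
Only numpy, scipy, OpenCV 4.12 (cv2) and the standard library are available. Lean on these libraries where they do the work, as an engineer would, in place of code of your own. Each camera call takes 0.05 s, during which the arm holds its last target.

## Task

Set the speed of the vial shaker by rolling its grey edge wheel with a fingertip until the orange pointer stands between the two green set marks, and let go of the wheel. Then start the shaker: turn its black key clockwise to the stop, hold it there for a moment, and let it spring back. Do not disturb the things standing round the shaker.

Things in the scene. Friction and masses are not known exactly. Their poses are not given: they have to be found in the camera images.
- shaker: White bench-top vial shaker, fixed, 220 mm deep (x), 250 mm wide (y). Origin: centre of its underside, on the worktop; x points to its rear deck, y to its left, z up. The flat grey control panel covers its front half, 80 mm above the worktop. On the rear deck stand three clipped vials, tops up to 150 mm above the worktop, at least 100 mm behind the wheel and key.
- wheel_top (a point): Crest of the grey ribbed edge wheel (highest point of its rim, unpressed): 15 mm above the panel, 95 mm above the worktop; this point stays fixed as the wheel turns or sinks. The wheel is an upright disc of radius 40 mm, 18 mm thick, in a slot 22 x 76 mm; its axle lies along the shaker's x, so its rim rolls left-right along the shaker's y.
- wheel (a joint): Turn of the edge wheel, 0 to 2.8 rad (0.1 to 0.5 at the start); grows as the top of its rim moves to the shaker's +y (left). It turns by friction under a fingertip, about 1 N at the rim, and stays where it is left. Its axle is sprung: pressed, the whole wheel sinks up to 5 mm, with about 2 N at first and 7 N at the bottom.
- pointer_mid (a point): Middle of the orange pointer, a bar 4 mm wide (y) and 18 mm long (x), flat in the black window behind the wheel. Geared to the wheel: it moves to the shaker's +y by 30 mm per rad of wheel, that is 0.75 mm per mm of rim travel. It cannot be pushed by hand. It starts to the right of the green marks.
- mark_mid (a point): Middle between the two green set marks, low bars 3 mm high lying across the pointer window, with a clear gap of 16 mm between them along y. Fixed; axes as the shaker's.
- key_grip (a point): Centre of the black key bow, 114 mm above the worktop and on the key's upright turning axis. The bow is an upright plate 36 mm long, 10 mm thick and 32 mm high (from 98 to 130 mm above the worktop); at rest its length lies along the shaker's x and its thickness along y. Below it is a steel collar of radius 17 mm, 6 mm high on the panel. Axes turn with the key.
- key (a joint): Turn of the key, 0 at rest to 1.0 rad at the stop; grows clockwise seen from above. A spring (about 0.04 N m at rest, 0.19 N m at the stop) turns it back to 0 when let go.
- box_by: Bystander: pale carton 50x60x47 mm, loose; origin at the centre of its underside.
- jar_by: Bystander: open clear glass jar, diameter 54 mm, 70 mm high, loose; origin at the centre of its underside.
- pot_by: Bystander: white screw-top pot, diameter 76 mm, 105 mm high, loose; origin at the centre of its underside.

How it is judged (in metres and radians):
On the way, in this order (a step that is already met when the one before it is completed fails the run):
1. the orange pointer stands between the green set marks and the fingers have left the shaker (y of pointer_mid in the frame of mark_mid between -0.007 and 0.007 m and contact force between the fingers and shaker below 0.1 N), for 0.2 s.
2. the key is turned clockwise to its stop, with the pointer still between the marks (value of joint key above 0.85 rad and y of pointer_mid in the frame of mark_mid between -0.007 and 0.007 m), for 0.2 s.
At the end, for the whole second after the job is handed in: The middle of the pointer is within 7 mm of the middle between the green marks, along the scale; the key has sprung back to within 0.12 rad of rest (y of pointer_mid in the frame of mark_mid between -0.007 and 0.007 m and value of joint key below 0.12 rad); the robot touches nothing.
It fails at once if a bystander is moved by more than 30 mm or tipped (distance of any of box_by, jar_by, pot_by from where it was at the start of the episode above 0.03 m or angle between any of box_by, jar_by, pot_by's own z axis and vertical above 0.5 rad).
It also fails if it takes over 51 s, if anything falls off the work surface, if the arm or the gripper's body presses on something with over 40 N, if the wrist force passes 120 N, or if a joint passes its speed limit or range.

## Working session

There is one attempt and no reset: what is moved stays moved. The work goes in short steps, Python scripts to look and compute and a shell command to move; the robot and the scene stay as the last step left them, time stands still between calls to the robot, and variables do not carry over. Pictures are saved under pics/ and viewed, and the job is handed in when it is done.

```bash
mkdir -p pics; cat > h.py <<'E'
import numpy as np, cv2
from cell import readout, vision
from scipy.spatial.transform import Rotation as R
def snap(name,fn):
    s=readout.read_state()
    c=vision.camera(name)
    cv2.imwrite('pics/'+fn+'.png',c['color'][:,:,::-1])
    T=np.eye(4)
    if name=='wrist':
        W=np.eye(4);W[:3,:3]=R.from_quat(s['tcp_rot']).as_matrix();W[:3,3]=s['ee_pos'];T=W@c['T_tool_cam']
    else:
        T[:3,:3]=R.from_quat(c['orientation']).as_matrix();T[:3,3]=c['origin']
    K=np.array([[c['fx'],0,c['cx']],[0,c['fy'],c['cy']],[0,0,1]])
    np.savez('pics/'+fn+'.npz',color=c['color'],z=c['range_z'],K=K,D=np.array(c['D']),T=T)
    return s
class V:
    def __init__(s,fn):
        d=np.load('pics/'+fn+'.npz');s.c=d['color'];s.z=d['z'];s.K=d['K'];s.D=d['D'];s.T=d['T']
    def pts(s,uv,z=None):
        uv=np.array(uv,float).reshape(-1,2)
        n=cv2.undistortPoints(uv[:,None],s.K,s.D)[:,0]
        if z is None: z=s.z[uv[:,1].round().astype(int),uv[:,0].round().astype(int)]
        p=np.c_[n*np.array(z)[:,None],z]
        return p@s.T[:3,:3].T+s.T[:3,3]
    def onplane(s,uv,h):
        uv=np.array(uv,float).reshape(-1,2)
        n=cv2.undistortPoints(uv[:,None],s.K,s.D)[:,0]
        d=np.c_[n,np.ones(len(n))]@s.T[:3,:3].T;o=s.T[:3,3]
        return o+d*((h-o[2])/d[:,2])[:,None]
    def cloud(s):
        h,w=s.z.shape;u,v=np.meshgrid(np.arange(w),np.arange(h))
        return s.pts(np.c_[u.ravel(),v.ravel()]).reshape(h,w,3)
E
python3 - <<'E'
from h import *
for n in['top','scene','wrist']:
    s=snap(n,n+'0');v=V(n+'0');print(n,v.T.round(3).tolist(),v.K.tolist())
print(s)
E
```

```text
top [[-0.028, -0.982, 0.189, 395.445], [-0.999, 0.036, 0.039, 5.042], [-0.045, -0.188, -0.981, 973.708], [0.0, 0.0, 0.0, 1.0]] [[435.9807149083096, 0.0, 260.34470004056703], [0.0, 435.9807149083096, 193.76517418649382], [0.0, 0.0, 1.0]]
scene [[-0.894, -0.279, 0.351, 154.706], [-0.448, 0.563, -0.695, 867.47], [-0.004, -0.778, -0.628, 879.712], [0.0, 0.0, 0.0, 1.0]] [[483.7142696573307, 0.0, 256.94398482207197], [0.0, 483.7142696573307, 182.70038756144965], [0.0, 0.0, 1.0]]
wrist [[0.44, -0.864, -0.244, 335.126], [-0.898, -0.424, -0.117, -530.815], [-0.002, 0.271, -0.963, 373.647], [0.0, 0.0, 0.0, 1.0]] [[309.64271404832164, 0.0, 256.6546984508006], [0.0, 309.64271404832164, 189.39573961891347], [0.0, 0.0, 1.0]]
{'time': 0.1, 'qpos': array([-1.13399762e+00,  4.23768897e-01,  1.63063021e+00, -9.00455674e-06,
        1.08861625e+00, -1.90018214e-02]), 'joint_vel': array([ 0.00012501, -0.00138206, -0.00279273,  0.00082488,  0.00073485,
        0.00018797]), 'effort': array([-5.42753332e-04, -5.58425868e+01, -2.82445425e+01, -6.62290131e-05,
        2.99299994e-03, -4.16361183e-05]), 'ee_pos': array([ 274.92420134, -560.73545801,  241.61408951]), 'tcp_rot': array([-0.59976657,  0.37452707, -0.37368059,  0.60031021]), 'contact_force': array([-0.39328366,  0.02719206, -0.15146464]), 'ft_torque': array([0.02840137, 0.0480341 , 0.00358093]), 'grip_width': 85.58717014391503}
```

View pics/top0.png

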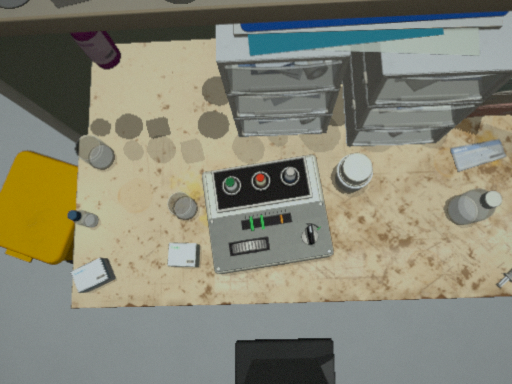

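View pics/scene0.png

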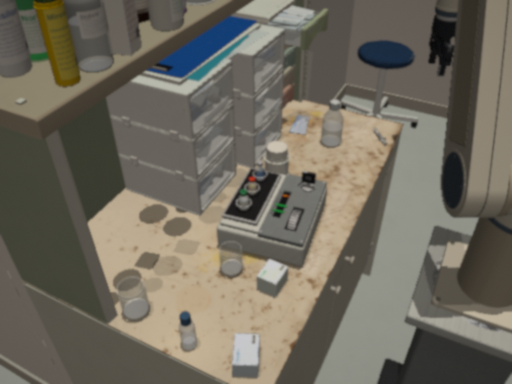

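```bash
python3 - <<'E'
from h import *
s=readout.read_state();print(R.from_quat(s['tcp_rot']).as_matrix().round(3))
E
```

```text
[[ 0.44  -0.001  0.898]
 [-0.898  0.001  0.44 ]
 [-0.001 -1.     0.   ]]
```

```bash
python3 - <<'E'
from h import *
v=V('top0')
im=cv2.resize(v.c[140:290,160:390],None,fx=3.4,fy=3.4,interpolation=cv2.INTER_CUBIC)
cv2.imwrite('pics/z0.png',im[:,:,::-1])
C=v.cloud()
for n,uv in dict(wheelc=(249,245),panel1=(220,240),panel2=(290,255),key=(311,235),pointer=(282,218),mL=(252,222),mR=(263,221),jar=(184,207),box=(183,255),pot=(354,165)).items():
    print(n,C[uv[1],uv[0]].round(1))
E
```

```text
wheelc [460.8  65.8  95.4]
panel1 [473.8 126.   82.9]
panel2 [439.1 -16.   79.9]
key [473.6 -56.7 130.7]
pointer [515.1  -2.6  80.7]
mL [508.5  59.3  83.8]
mR [509.9  36.6  83.6]
jar [557.4 217.1   8.6]
box [447.4 209.9  48.9]
pot [ 615.4 -152.8  106. ]
```

View pics/z0.png

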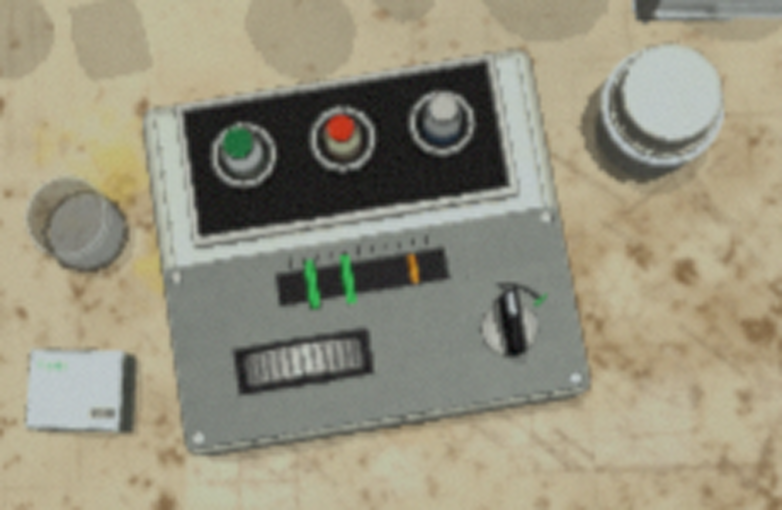

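```bash
python3 - <<'E'
from h import *
v=V('top0'); S=lambda z:np.array(z)/3.4+np.array([160,140])-0.35
scr=v.onplane(S([(198,438),(576,378),(176,277),(547,216)]),81);print(scr.round(1))
d=scr[0]-scr[1];d2=scr[2]-scr[3];print('yaw left axis',[np.arctan2(-a[0],a[1]) for a in(d,d2,)],np.arctan2(*(scr[2]-scr[0])[[1,0]]),np.arctan2(*(scr[3]-scr[1])[[1,0]]))
c=v.c.astype(int)
r,g,b=c[...,0],c[...,1],c[...,2]
sub=np.zeros(r.shape,bool);sub[208:235,235:295]=1
green=sub&(g>r+50)&(g>b+40);org=sub&(r>g+50)&(r>b+60)
n,l,st,ce=cv2.connectedComponentsWithStats(green.astype(np.uint8))
for i in range(1,n): print('green',st[i],v.onplane(ce[i],82).round(1), )
n,l,st,ce=cv2.connectedComponentsWithStats(org.astype(np.uint8))
for i in range(1,n): print('org',st[i],v.onplane(ce[i],80).round(1))
C=v.cloud()
m=np.zeros(r.shape,bool);m[230:262,225:275]=1
m&=(C[...,2]>86)
P=C[m];print('wheel',m.sum(),P.mean(0),P[:,2].max());
rr=cv2.minAreaRect(P[:,:2].astype(np.float32));print(rr)
m=np.zeros(r.shape,bool);m[215:255,295:330]=1
m&=(C[...,2]>118)
P=C[m];print('key',m.sum(),P.mean(0),P[:,2].max(),cv2.minAreaRect(P[:,:2].astype(np.float32)))
m=np.zeros(r.shape,bool);m[225:280,150:215]=1
m&=(C[...,2]>40);P=C[m];print('box',P.mean(0),cv2.minAreaRect(P[:,:2].astype(np.float32)))
m=np.zeros(r.shape,bool);m[185:230,160:204]=1
m&=(C[...,2]>15);P=C[m];print('jar',P.mean(0),P.max(0),P.min(0))
E
```

```text
[[416.3 131.2  81. ]
 [445.  -95.2  81. ]
 [513.6 143.7  81. ]
 [543.2 -83.3  81. ]]
yaw left axis [np.float64(0.12594948139927836), np.float64(0.12990332829483237)] 0.12805135894760114 0.12095595163765999
green [260 215   5  14  44] [[509.2  39.2  82. ]]
green [250 216   4  15  44] [[505.7  60.9  82. ]]
org [281 216   2   6   6] [[514.2  -1.2  80. ]]
wheel 246 [458.81196014  65.41833218 110.45336497] 973.7076731318027
((447.7966003417969, 45.55634307861328), (124.52840423583984, 44.95515823364258), 57.58588790893555)
key 108 [471.61336393 -52.99976788 176.3969528 ] 973.7076731318027 ((439.0980224609375, -34.95589065551758), (25.939367294311523, 115.53639221191406), 60.15558624267578)
box [453.20062886 195.56751071  67.88754551] ((457.26751708984375, 120.48219299316406), (245.30368041992188, 91.75990295410156), 82.33858489990234)
jar [552.36946921 208.7346295   69.60922822] [593.77989949 240.36392671 973.70767313] [395.44535122   5.04191012  15.13497127]
```

```bash
python3 - <<'E'
from h import *
v=V('top0'); S=lambda z:np.array(z)/3.4+np.array([160,140])-0.35
print('slot',v.onplane(S([(235,350),(366,330),(372,372),(241,394)]),80).mean(0))
C=v.cloud();ok=(v.z>0)
def reg(u0,u1,v0,v1,a,b):
    m=np.zeros(ok.shape,bool);m[v0:v1,u0:u1]=1;m&=ok&(C[...,2]>a)&(C[...,2]<b);return C[m]
for n,a in dict(wheel=(225,275,230,262,86,105),key=(295,330,215,255,120,140),box=(150,210,230,280,35,60),pot=(330,380,145,200,95,120),jar=(160,204,185,230,60,80)).items():
    P=reg(*a)
    if len(P)>3: print(n,len(P),P.mean(0).round(1),P[:,2].max().round(1),cv2.minAreaRect(P[:,:2].astype(np.float32)))
s=readout.read_state();M=R.from_quat(s['tcp_rot']).as_matrix()
for t in ([445,60,230],):
    print((M.T@(np.array(t)-s['ee_pos'])/250).round(3))
E
```

```text
slot [459.95828431  67.08924644  80.        ]
wheel 241 [460.1  66.7  92.5] 98.7 ((459.6107482910156, 66.64907836914062), (68.85806274414062, 36.4534912109375), 73.62657928466797)
key 102 [476.1 -56.4 129.5] 134.8 ((476.1683349609375, -56.7122917175293), (35.99242401123047, 9.70911979675293), 7.102473258972168)
box 675 [449.3 211.8  47.4] 52.4 ((449.58001708984375, 213.08676147460938), (61.05327606201172, 49.574466705322266), 85.67341613769531)
pot 697 [ 611.4 -158.8  105.2] 109.8 ((612.22607421875, -159.2332305908203), (59.19853210449219, 59.620933532714844), 23.998291015625)
jar 159 [554.6 211.6  67.9] 74.9 ((559.091796875, 198.84048461914062), (52.556270599365234, 84.13643646240234), 12.382999420166016)
[-1.93   0.049  1.704]
```

```bash
python3 -m handwheel '-0.2 0 0.18 0 0.5; -0.4 0 0.35 0 1; -0.6 0 0.52 0 1; -0.75 0 0.65 0 1; -0.9 0 0.75 0 1; -0.97 0 0.8 0 1; -0.97 0 0.8 0.105 1; -0.97 0 0.8 0.105 1' 30; python3 - <<'E'
from h import *
s=readout.read_state();M=R.from_quat(s['tcp_rot']).as_matrix();print(M.round(3),s['ee_pos'],s['grip_width'])
t=np.array([460-20*.99,66.8-2.5,200]);print((M.T@(t-s['ee_pos'])/250).round(3))
E
```

```text
time: 0.95
ee_pos: [347.9, -252.9, 242.3]
tcp_rot: [-0.537, 0.461, -0.46, 0.537]
contact_force: [-0.1, -0.2, 0.1]
grip_width: -0.2
[[ 0.152 -0.     0.988]
 [-0.988  0.001  0.152]
 [-0.001 -1.    -0.   ]] [ 347.89933789 -252.8698719   242.25673397] -0.17372033415939753
[-1.197  0.17   0.558]
```

```bash
python3 -m handwheel '-0.18 0 0.08 0.008 1; -0.36 0 0.16 0.008 1; -0.54 0 0.24 0.008 1; -0.72 0 0.32 0.008 1; -0.87 0.05 0.4 0.008 1; -0.96 0.1 0.45 0.008 1; -0.98 0.1 0.45 0.008 1; -0.98 0.1 0.45 0.008 1'; python3 - <<'E'
from h import *
s=snap('wrist','w1');M=R.from_quat(s['tcp_rot']).as_matrix();print(M.round(3),s['ee_pos'],s['grip_width'])
snap('top','top1')
E
```

```text
time: 1.75
ee_pos: [420.5, 4.6, 217.1]
tcp_rot: [0.532, -0.466, 0.465, -0.532]
contact_force: [0.2, 0.3, -0.5]
grip_width: -0.2
[[ 0.132 -0.001  0.991]
 [-0.991 -0.     0.132]
 [-0.    -1.    -0.001]] [420.54278089   4.58040466 217.06071843] -0.18062029097935678
```

View pics/w1.png

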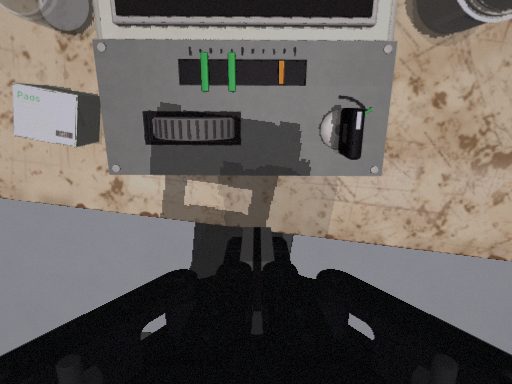

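```bash
cat >> h.py <<'E'
YAW=0.127
ex=np.array([np.cos(YAW),np.sin(YAW)]);ey=np.array([-np.sin(YAW),np.cos(YAW)])
def blobs(v,hm=82,hp=80):
    c=v.c.astype(int);r,g,b=c[...,0],c[...,1],c[...,2]
    H=v.cloud()[...,2];ok=(H>70)&(H<95)
    out={}
    for n,m,h in(('g',(g>r+60)&(g>b+50),hm),('o',(r>g+50)&(r>b+80),hp)):
        k,l,st,ce=cv2.connectedComponentsWithStats((m&ok).astype(np.uint8))
        out[n]=[(int(st[i,4]),v.onplane(ce[i],h)[0]) for i in range(1,k) if st[i,4]>15]
    return out
E
python3 - <<'E'
from h import *
v=V('w1');
for n,l in blobs(v).items():
    for a,p in l: print(n,a,p.round(1),'sy',(p[:2]@ey).round(1))
sc=v.onplane([(101,47),(388,48),(116,169),(375,170)],80);print(sc.round(1))
d=sc[0]-sc[1];e=sc[2]-sc[3];print(np.arctan2(-d[0],d[1]),np.arctan2(-e[0],e[1]))
C=v.cloud();m=(v.z>0)&(C[...,2]>86)&(C[...,2]<104);m[:100]=0;m[155:]=0;m[:,:140]=0;m[:,250:]=0
P=C[m];print(P.mean(0),P[:,2].max(),cv2.minAreaRect(P[:,:2].astype(np.float32)))
m=(v.z>0)&(C[...,2]>120)&(C[...,2]<140);m[:90]=0;m[170:]=0;m[:,:320]=0;m[:,380:]=0
P=C[m];print(P.mean(0),P[:,2].max(),cv2.minAreaRect(P[:,:2].astype(np.float32)))
s=readout.read_state();M=R.from_quat(s['tcp_rot']).as_matrix()
t=np.array([460,66.8,110]);print((M.T@(t-s['ee_pos'])/250).round(3))
E
```

```text
g 256 [505.3  59.   82. ] sy -5.5
g 253 [508.4  37.3  82. ] sy -27.4
g 16 [492.2 -79.5  82. ] sy -141.2
o 99 [513.5  -2.8  80. ] sy -67.8
[[512.4 142.4  80. ]
 [541.9 -84.9  80. ]
 [413.9 129.7  80. ]
 [443.3 -98.   80. ]]
0.12907045087316749 0.12842953411318087
[459.04400151  64.18634313  92.53506957] 98.53027674627921 ((458.623779296875, 65.41792297363281), (18.106197357177734, 53.8840217590332), 6.949522972106934)
[474.99997971 -56.91464567 128.73245193] 132.76698065771453 ((474.53704833984375, -58.18136215209961), (35.691673278808594, 10.692002296447754), 8.10964584350586)
[-0.231  0.43   0.188]
```

```bash
python3 - <<'E'
from h import *
s=readout.read_state();M=R.from_quat(s['tcp_rot']).as_matrix()
t=np.array([461,53.9,110]);print((M.T@(t-s['ee_pos'])/250).round(3))
E
```

```text
[-0.179  0.43   0.185]
```

```bash
python3 -m handwheel '-0.179 0.1 0.185 0 1; -0.179 0.2 0.185 0 1; -0.179 0.3 0.185 0 1; -0.179 0.4 0.185 0 1; -0.179 0.43 0.185 0 1; -0.179 0.43 0.185 0 1; -0.179 0.43 0.185 0 1; -0.179 0.43 0.185 0 1'; python3 - <<'E'
from h import *
s=snap('wrist','w2');snap('scene','s2');print(s['ee_pos'],s['contact_force'])
v=V('s2');cv2.imwrite('pics/s2z.png',cv2.resize(v.c[150:280,200:360],None,fx=4,fy=4,interpolation=cv2.INTER_CUBIC)[:,:,::-1])
E
```

```text
time: 2.65
ee_pos: [462.1, 54.2, 111.1]
tcp_rot: [-0.531, 0.466, -0.467, 0.532]
contact_force: [0.3, -0.2, 0.3]
grip_width: 0.1
[462.05205197  54.17870055 111.13329243] [ 0.3153572  -0.17203628  0.33795999]
```

View pics/w2.png

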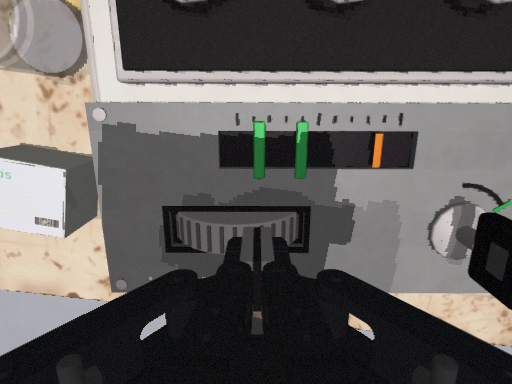

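View pics/s2z.png

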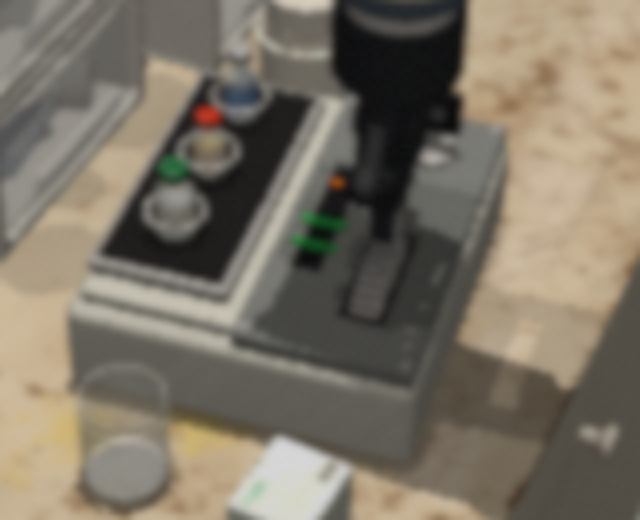

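```bash
python3 -m handwheel '0 0.01 0 0 1; 0 0.02 0 0 1; 0 0.03 0 0 1; 0 0.034 0 0 1; 0 0.034 0 0 1; 0 0.034 0 0 1; 0 0.034 0 0 1; 0 0.034 0 0 1'
```

```text
time: 3.55
ee_pos: [461.5, 54.6, 101.6]
tcp_rot: [-0.531, 0.466, -0.466, 0.532]
contact_force: [-0.2, 0.0, 6.4]
grip_width: 0.0
```

```bash
python3 -m handwheel '-0.02 -0.003 0 0 1; -0.04 -0.003 0 0 1; -0.06 -0.003 0 0 1; -0.08 -0.003 0 0 1; -0.096 -0.003 0 0 1; -0.096 -0.003 0 0 1; -0.096 -0.003 0 0 1; -0.096 -0.003 0 0 1';python3 - <<'E'
from h import *
s=snap('wrist','w3')
for n,l in blobs(V('w3')).items():
    for a,p in l: print(n,a,p.round(1),'sy',(p[:2]@ey).round(1))
E
```

```text
time: 4.35
ee_pos: [458.4, 78.7, 102.3]
tcp_rot: [-0.531, 0.466, -0.466, 0.532]
contact_force: [0.1, 2.0, 5.8]
grip_width: -0.0
g 432 [506.4  58.8  82. ] sy -5.8
g 671 [508.1  36.8  82. ] sy -27.8
o 294 [510.7  16.2  80. ] sy -48.6
```

```bash
python3 -m handwheel '0 -0.04 0 0 1; 0 -0.04 0 0 1; 0.04 -0.04 0 0 1; 0.088 -0.04 0 0 1; 0.088 -0.04 0 0 1; 0.088 -0.02 0 0 1; 0.088 0 0 0 1; 0.088 0 0 0 1';python3 -m handwheel '-0.0 0 0 0 1; -0.02 0 0 0 1; -0.04 0 0 0 1; -0.06 0 0 0 1; -0.08 0 0 0 1; -0.088 0 0 0 1; -0.088 0 0 0 1; -0.088 0 0 0 1';python3 - <<'E'
from h import *
s=snap('wrist','w4')
for n,l in blobs(V('w4')).items():
    for a,p in l: print(n,a,p.round(1),'sy',(p[:2]@ey).round(1))
E
```

```text
time: 5.2
ee_pos: [461.1, 56.4, 101.7]
tcp_rot: [0.532, -0.466, 0.466, -0.532]
contact_force: [-0.3, -1.4, 6.7]
grip_width: -0.2
time: 6.0
ee_pos: [458.2, 78.9, 102.1]
tcp_rot: [-0.531, 0.466, -0.466, 0.532]
contact_force: [-0.7, 1.5, 5.4]
grip_width: 0.1
g 456 [506.5  58.8  82. ] sy -5.8
g 659 [507.9  36.9  82. ] sy -27.8
o 115 [508.4  32.3  80. ] sy -32.3
```

```bash
python3 -m handwheel '0 -0.04 0 0 1; 0 -0.04 0 0 1; 0.04 -0.04 0 0 1; 0.083 -0.04 0 0 1; 0.083 -0.04 0 0 1; 0.083 -0.02 0 0 1; 0.083 0 0 0 1; 0.083 0 0 0 1';python3 -m handwheel '-0.0 0 0 0 1; -0.02 0 0 0 1; -0.04 0 0 0 1; -0.06 0 0 0 1; -0.08 0 0 0 1; -0.083 0 0 0 1; -0.083 0 0 0 1; -0.083 0 0 0 1';python3 - <<'E'
from h import *
s=snap('wrist','w5')
for n,l in blobs(V('w5')).items():
    for a,p in l: print(n,a,p.round(1),'sy',(p[:2]@ey).round(1))
E
```

```text
time: 6.85
ee_pos: [460.9, 57.7, 101.7]
tcp_rot: [-0.532, 0.466, -0.466, 0.532]
contact_force: [0.3, -1.7, 6.9]
grip_width: -0.2
time: 7.65
ee_pos: [458.2, 78.8, 102.1]
tcp_rot: [-0.531, 0.466, -0.466, 0.532]
contact_force: [-0.3, 1.6, 5.6]
grip_width: 0.1
g 451 [506.5  58.8  82. ] sy -5.8
g 672 [508.   36.8  82. ] sy -27.8
o 269 [506.6  49.7  80. ] sy -14.8
```

View pics/w5.png

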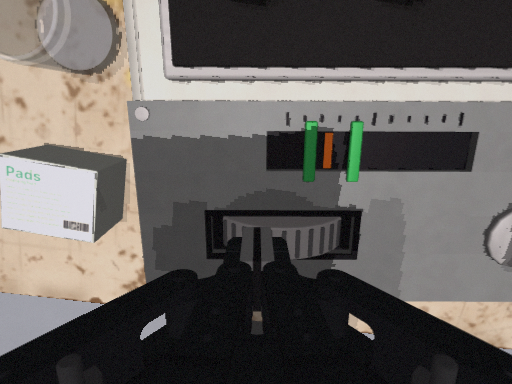

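```bash
python3 -m handwheel '0.01 0 0 0 1; 0.01 0 0 0 1; 0.01 -0.02 0 0 1; 0.01 -0.08 0 0 1; 0.01 -0.16 0 0 1; 0.01 -0.24 0 0 1; 0.01 -0.24 0 0 1; 0.01 -0.24 0 0 1';python3 - <<'E'
from h import *
s=snap('wrist','w6')
for n,l in blobs(V('w6')).items():
    for a,p in l: print(n,a,p.round(1),'sy',(p[:2]@ey).round(1))
E
```

```text
time: 8.5
ee_pos: [458.2, 75.9, 162.0]
tcp_rot: [-0.532, 0.466, -0.466, 0.532]
contact_force: [0.5, 0.2, -0.2]
grip_width: 0.0
g 21 [518.3  60.5  82. ] sy -5.7
g 353 [507.9  36.9  82. ] sy -27.7
g 29 [491.8 -78.   82. ] sy -139.6
o 145 [506.2  46.9  80. ] sy -17.6
```

View pics/w6.png

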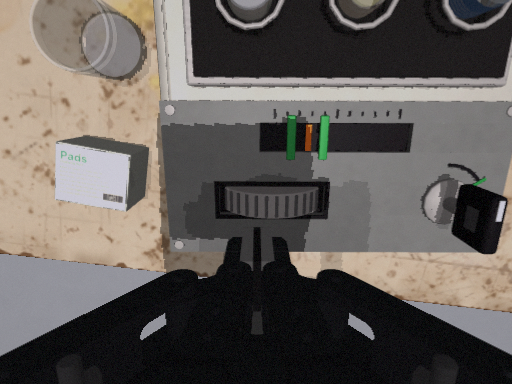

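```bash
python3 -m handwheel '0.1 -0.04 -0.05 0 1; 0.25 -0.1 -0.14 0 0.5; 0.4 -0.12 -0.14 0 0; 0.537 -0.12 -0.14 0 0; 0.537 -0.12 -0.14 0 0; 0.537 -0.12 -0.14 0 0; 0.537 -0.12 -0.14 0 0; 0.537 -0.12 -0.14 0 0' 20;python3 - <<'E'
from h import *
s=snap('wrist','w7')
v=V('w7')
for n,l in blobs(v).items():
    for a,p in l: print(n,a,p.round(1),'sy',(p[:2]@ey).round(1))
C=v.cloud();m=(v.z>0)&(C[...,2]>125)&(C[...,2]<136)&(abs(C[...,0]-475)<30)&(abs(C[...,1]+57)<25)
P=C[m];print(len(P),P.mean(0),cv2.minAreaRect(P[:,:2].astype(np.float32)))
M=R.from_quat(s['tcp_rot']).as_matrix();print(M.round(3))
E
```

```text
time: 9.35
ee_pos: [440.7, -60.9, 191.6]
tcp_rot: [0.532, -0.466, 0.466, -0.532]
contact_force: [1.0, -0.1, -0.4]
grip_width: 85.4
g 290 [505.3  59.3  82. ] sy -5.2
g 299 [508.3  37.4  82. ] sy -27.3
g 28 [491.3 -78.2  82. ] sy -139.8
o 129 [506.4  47.7  80. ] sy -16.8
852 [475.51504648 -58.3524466  129.95833878] ((474.65338134765625, -58.656272888183594), (35.532127380371094, 9.634797096252441), 7.346577167510986)
[[ 0.132 -0.001  0.991]
 [-0.991  0.     0.132]
 [-0.001 -1.    -0.001]]
```

View pics/w7.png

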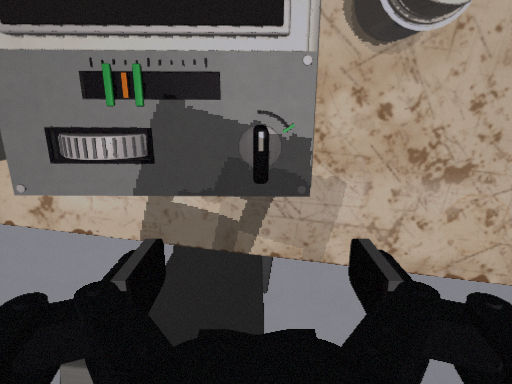

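```bash
python3 -m handwheel '0.007 0 0.138 0 0; 0.007 0 0.138 0 0; 0.007 0.1 0.138 0 0; 0.007 0.2 0.138 0 0; 0.007 0.28 0.138 0 0; 0.007 0.334 0.138 0 0; 0.007 0.334 0.138 0 0; 0.007 0.334 0.138 0 0' 40;python3 - <<'E'
from h import *
s=snap('wrist','w8');snap('scene','s8');v=V('s8')
cv2.imwrite('pics/s8z.png',cv2.resize(v.c[130:260,220:380],None,fx=4,fy=4,interpolation=cv2.INTER_CUBIC)[:,:,::-1])
E
```

```text
time: 10.2
ee_pos: [475.3, -58.6, 108.7]
tcp_rot: [0.532, -0.466, 0.466, -0.532]
contact_force: [-0.4, -0.5, 0.1]
grip_width: 85.6
```

View pics/w8.png

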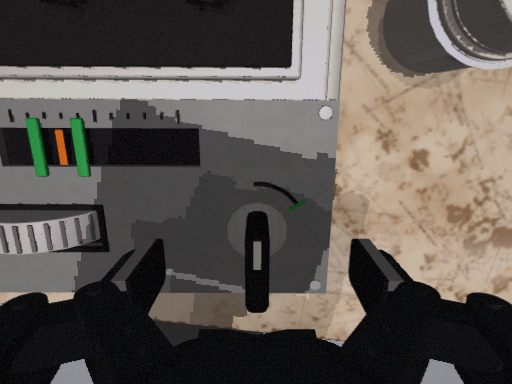

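View pics/s8z.png

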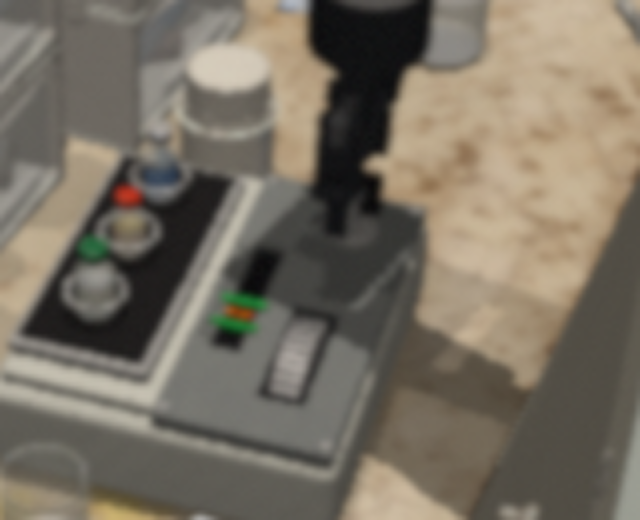

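```bash
python3 -m handwheel '0 0 0 0 0.4; 0 0 0 0 0.7; 0 0 0 0 1; 0 0 0 0 1; 0 0 0 0 1; 0 0 0 0 1; 0 0 0 0 1; 0 0 0 0 1' 40
```

```text
time: 11.1
ee_pos: [475.5, -58.8, 108.7]
tcp_rot: [-0.531, 0.466, -0.466, 0.532]
contact_force: [-1.4, 5.8, 5.2]
grip_width: 9.3
```

```bash
python3 -m handwheel '0 0 0 0.03 1; 0 0 0 0.07 1; 0 0 0 0.11 1; 0 0 0 0.15 1; 0 0 0 0.19 1; 0 0 0 0.23 1; 0 0 0 0.25 1; 0 0 0 0.25 1'; python3 - <<'E'
from h import *
s=readout.read_state();print(s['qpos'].round(3),s['ft_torque'].round(2),s['contact_force'].round(1),s['grip_width'])
M=R.from_quat(s['tcp_rot']).as_matrix();print(np.arctan2(M[1,0],M[0,0]))
E
```

```text
time: 11.9
ee_pos: [475.6, -58.4, 108.7]
tcp_rot: [-0.312, 0.635, -0.634, 0.312]
contact_force: [0.2, 7.9, 5.6]
grip_width: 9.4
[-1.480e-01  4.290e-01  2.032e+00  1.000e-03  6.800e-01  2.079e+00] [1.24 0.11 0.18] [0.2 7.9 5.6] 9.389802678751527
-2.227209964908458
```

```bash
python3 -m handwheel '0 0 0 0.03 1; 0 0 0 0.05 1; 0 0 0 0.063 1; 0 0 0 0.063 1; 0 0 0 0.063 1; 0 0 0 0.063 1; 0 0 0 0.063 1; 0 0 0 0.063 1'; python3 - <<'E'
from h import *
s=snap('wrist','w9');print(s['qpos'].round(3),s['ft_torque'].round(2),s['contact_force'].round(1),s['grip_width'])
M=R.from_quat(s['tcp_rot']).as_matrix();print(np.arctan2(M[1,0],M[0,0]))
E
```

```text
time: 12.7
ee_pos: [475.7, -58.3, 108.7]
tcp_rot: [-0.248, 0.662, -0.662, 0.249]
contact_force: [-0.3, 8.3, 5.4]
grip_width: 9.6
[-1.470e-01  4.290e-01  2.032e+00  2.000e-03  6.800e-01  2.275e+00] [1.39 0.12 0.21] [-0.3  8.3  5.4] 9.556987612191053
-2.4232255748613674
```

View pics/w9.png

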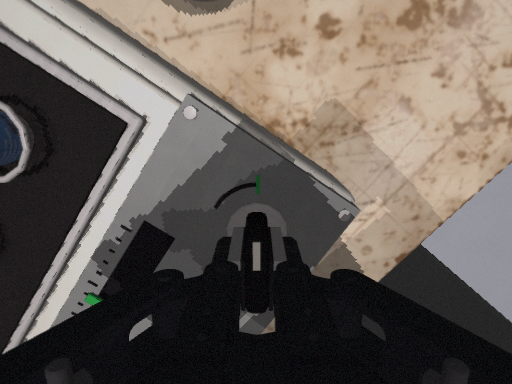

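```bash
python3 -m handwheel '0 0 0 0.008 1; 0 0 0 0.008 1; 0 0 0 0.008 1; 0 0 0 0.008 1; 0 0 0 0.008 1; 0 0 0 0 0.3; 0 0 0 0 0; 0 0 0 0 0';python3 -m handwheel '0 0 0 0 0; 0 0 0 0 0; 0 -0.1 0 0 0; 0 -0.2 0 0 0; 0 -0.35 0 0 0; 0 -0.5 0 -0.04 0; 0 -0.5 0 -0.08 0; 0 -0.5 0 -0.08 0'; python3 - <<'E'
from h import *
s=snap('wrist','w10');snap('top','top10');snap('scene','s10');print(s['contact_force'].round(1),s['grip_width'])
v=V('top10')
cv2.imwrite('pics/t10z.png',cv2.resize(v.c[140:290,160:390],None,fx=3.4,fy=3.4,interpolation=cv2.INTER_CUBIC)[:,:,::-1])
E
```

```text
time: 13.55
ee_pos: [475.6, -59.4, 108.4]
tcp_rot: [0.248, -0.662, 0.662, -0.248]
contact_force: [-0.8, 0.6, -0.4]
grip_width: 52.7
time: 14.35
ee_pos: [476.1, -59.3, 234.8]
tcp_rot: [0.329, -0.625, 0.626, -0.331]
contact_force: [-0.8, -0.0, -1.2]
grip_width: 85.5
[-0.8 -0.  -1.2] 85.50928748473373
```

View pics/w10.png

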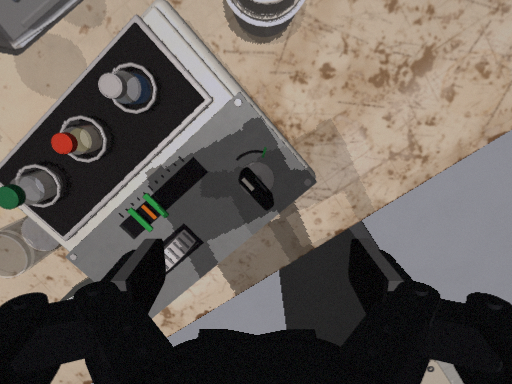

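View pics/t10z.png

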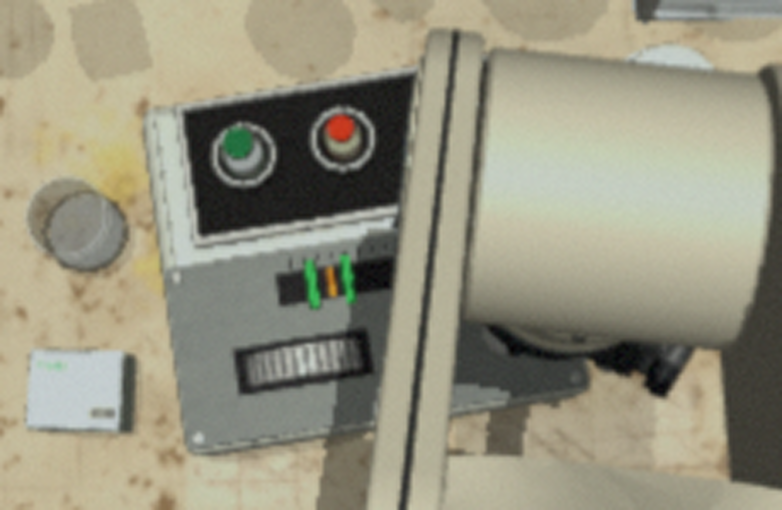

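```bash
python3 - <<'E'
from h import *
s=snap('wrist','w11');v=V('w11')
for n,l in blobs(v).items():
    for a,p in l: print(n,a,p.round(1),'sy',(p[:2]@ey).round(1))
C=v.cloud();m=(v.z>0)&(C[...,2]>122)&(C[...,2]<136)&(abs(C[...,0]-475)<30)&(abs(C[...,1]+57)<25)
P=C[m];print(len(P),P.mean(0),cv2.minAreaRect(P[:,:2].astype(np.float32)),s['contact_force'],abs(s['joint_vel']).max())
w=P[:,:2]-P[:,:2].mean(0);e=np.linalg.svd(w,full_matrices=False)[2][0];print(np.arctan(e[1]/e[0]))
E
```

```text
g 137 [509.6  37.9  82. ] sy -26.9
g 155 [505.2  59.3  82. ] sy -5.1
o 70 [506.6  47.9  80. ] sy -16.6
575 [475.79969672 -59.13266739 129.47449576] ((475.0060729980469, -58.51128387451172), (35.50932312011719, 10.284126281738281), 6.816595077514648) [-0.76987906 -0.49202567  0.88599758] 0.008847634857450392
0.12472274663156989
```

Key back to rest (7° = shaker yaw), pointer 0.6 mm from the middle. Handing in.

```bash
python3 -c "
from cell import sign_off
print(sign_off())"
```

```text
the job is handed in; nothing more can be done
None
```

The shaker is set and started, and the job is handed in; `sign_off()` gave no verdict. It was done at about 14.5 s of the 51 s allowed.

- **Wheel:** I rolled it left with three strokes of the closed fingertips, pressing with about 6 N, then nudged it back slightly and lifted clear. The last picture puts the pointer about 0.6 mm from the middle between the green marks; the limit is 7 mm.
- **Key:** I gripped it with 40 N, turned the tool about 0.985 rad clockwise, held it there for about a second, and opened the gripper. I judged the key to be at the stop from the tool's turn and from the key lining up with the panel's green mark in the wrist picture. I had no direct reading of the key joint.
- **Spring-back:** After release the key's measured direction was 0.12 to 0.125 rad, against a shaker yaw of about 0.128, so it is back at rest.
- **Surroundings:** The box and jar stand where they were in the first overhead picture. The arm partly hid the pot in the last overhead view and I did not re-measure it. I saw no sign of contact with it, and it is standing in the last wrist picture.
- **Robot:** The gripper is open and well above the shaker. The wrist force is within noise, at about 1 N.

No check failed or disagreed.

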